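Load the die and the gluing rest for one keepsake

TASK

Lay out one keepsake's wooden parts for the workshop: seat the larger round blank and the square blank fully home in the die-block cavities of their own outlines, and lay the back plate on the sloping gluing rest so that it lies flat and settled in the low corner, its long edge against the long fence and its short edge against the short one. The square blank starts on top of the back plate; leave everything else where it stands.

Things in the scene. Friction and masses are not known exactly. Their poses are not given: they have to be found in the camera images.
- disc_center (a point): centre (half-way up) of the LARGER round wooden blank: plain light wood cylinder, 48 mm diameter, 18 mm high, lying flat; z axis up
- square_center (a point): centre of the square wooden blank: 42 x 42 mm, 18 mm high, plain light wood, sides along its x and y axes. At the start it lies flat on top of the back plate, turned at any angle
- plate_center (a point): centre (half-way up) of the back plate: plain light wood rectangle, 84 mm along its x axis, 56 mm along its y axis, 14 mm thick, varnished and slippery, lying flat on the table under the square blank
- round_seat (a point): centre of the floor of the round cavity, 51 mm diameter, 7 mm deep, in the fixed aluminium die block (170 x 90 mm, 22 mm high, standing on the table). Axes as for the block: x along its length, z up. The rim is chamfered 1.5 mm; a blank fully home stands 11 mm proud of the block
- square_seat (a point): centre of the floor of the square cavity, 45 x 45 mm, 7 mm deep, in the same die block, 84 mm from the round cavity in the direction of the block's +x axis; its sides lie along its x and y axes
- bed: slick fixed aluminium bed of the gluing rest, sloping 24 degrees. Origin: the lowest corner, on the surface, where the inner faces of two fences meet, 13 mm above the table. z: the bed's normal; x and y both climb from the corner, surface 120 x 105 mm. Fences 8 mm thick, 16 mm high: long (120 mm) along x at y = 0, short (85 mm) along y at x = 0. Wood laid on it slides to the corner
- home (a point): where the back plate's centre is when home: x 42, y 28, z 7 mm in the bed's frame; axes as the bed's
- smalldisc_mid (a point): bystander (sizes in mm), centre half-way up: a smaller round wooden blank, 32 diameter, 18 high, the same plain light wood; it belongs in neither cavity
- tin_mid (a point): bystander (sizes in mm), centre half-way up: small steel tin with lid, 36 diameter, 30 high, close beside the larger round blank
- eraser_mid (a point): bystander (sizes in mm), centre half-way up: grey board eraser, 20 x 55, 20 high, long axis y, close beyond a short end of the back plate
- glue_mid (a point): bystander (sizes in mm), centre half-way up: white glue bottle with blue cap, 40 diameter, 120 high
- jar_mid (a point): bystander (sizes in mm), centre half-way up: amber glass jar with metal lid, 68 diameter, 87 high
- water_mid (a point): bystander (sizes in mm), centre half-way up: clear water bottle, 64 diameter, 210 high
- tape_mid (a point): bystander (sizes in mm), centre half-way up: roll of tape lying flat, 70 outer diameter, 52 hole, 20 high
Not all that is in view belongs to the job. What is shaped like the part that bears square_center but orange or yellow is not meant.

How it is judged (in metres and radians):
At the end, for the whole second after the job is handed in: Both blanks flat on the floors of their own cavities (3 mm across, 2.5 mm in height, 0.08 rad tilt); back plate flat on the bed, its centre within 3 mm of home along each bed axis, long edge within 0.06 rad of the long fence; all three at rest (horizontal distance between disc_center and round_seat below 0.003 m and z of disc_center in the frame of round_seat between 0.0065 and 0.0115 m and angle between each of disc_center, square_center's own z axis and vertical below 0.08 rad and horizontal distance between square_center and square_seat below 0.003 m and z of square_center in the frame of square_seat between 0.0065 and 0.0115 m and x of plate_center in the frame of bed between 0.039 and 0.045 m and y of plate_center in the frame of bed between 0.025 and 0.031 m and z of plate_center in the frame of bed between 0.004 and 0.01 m and angle between the x axis of plate_center and the x axis of bed, either way round below 0.06 rad and linear speed of each of plate, disc, square below 0.01 m/s); the robot touches nothing.
It fails at once if something not part of the keepsake (small round blank, tin, eraser, glue, jar, water bottle, tape) is moved by more than 30 mm or knocked over (distance of any of smalldisc_mid, tin_mid, eraser_mid, glue_mid, jar_mid, water_mid, tape_mid from where it was at the start of the episode above 0.03 m).
It also fails if it takes over 72 s, if anything falls off the work surface, if the arm or the gripper's body presses on something with over 40 N, if the wrist force passes 120 N, or if a joint passes its speed limit or range.

ROBOT

A 7-joint arm with a two-finger parallel gripper is mounted at the origin on the work surface. World frame = base frame: x ahead of the robot, y to its left, z up, the work surface at z = 0. Lengths are in mm, angles in rad, forces in N, time in s.
With the tool pointing down it reaches from about 425 to 875 mm from the base axis. Payload 8.4 kg.
Tool frame: the origin (TCP) lies midway between the tips of the shut fingers; the grasp point (between the pads) lies 19 mm behind it; x points along the fingers, y is the direction in which the jaws open and shut, and the axes are right-handed (so a half turn about x gives the same grasp; the last joint's range is limited). The gripper opens to 85 mm and grips with 20 to 120 N. Pads are 22 mm wide; open, the fingers measure 114 mm over their backs; the gripper's body (76 mm by 85 mm) begins 54 mm behind the grasp point. The pads swing forward as they close: fully open they stand 13 mm farther back than shut.
Start: joints at [-1.275, 0.333, 0.04, 1.465, -0.013, 1.343, -0.059], TCP at [250.004, 599.968, 231.308] pointing down, gripper open.
Joint ranges: [-2.58, 2.58], [-0.38, 2.09], [-1.3, 1.39], [0.25, 2.4], [-1.5, 4.64], [0.08, 2.09], [-2.65, 2.65]. Speed limits (rad/s): [2.22, 2.22, 2.79, 2.79, 3.14, 3.14, 3.14].

INTERFACE

Orientations are given as a unit quaternion [w, x, y, z].
In Python, from bench import manip gives the robot as it stands.
- The arm moves only by the shell command python3 -m crank 'ROWS'. ROWS is JSON, a list of rows, each a list of 3 entries, a list of its own where there are three numbers: the shift along the tool's x, y, z in mm, then the turn, a rotation vector about the tool's x, y, z in degrees, then the opening, from 0 (shut) to 1 (fully open). A call has 1 to 12 rows; each row is the pose to reach, as a shift and turn from the pose measured when the call began, along the tool's axes at that moment; what a row does not reach only later rows make up. A row lasts 1/10 s, in which the tool goes at most 50 mm and 8.59 degrees, less where a joint would pass 70% of its speed; a pose out of reach is approached as far as the arm can. A call with a gripper value outside its range is refused whole. The fingers move at their own pace and stop on an object; the grip force is fixed at half the most. Time passes only in rows, so rows that repeat a pose let the fingers close. It gives the time, the measured TCP pose, the force and the opening at its end, in the units of the state.
- manip.sense(): the state, without advancing time (a new reading comes with each control period).
- manip.snapshot(name): name is "side" or "top" or "wrist"; returns a dict with "color" (420x560x3 uint8, red, green, blue), "fovy" (degrees; the focal length in pixels is half the picture's height over the tangent of half this angle, whatever the lens; pixels are square), "cx", "cy" (the principal point, pixels), "position" and "orientation" of the camera in the world. Camera axes: x right, y up, looking along -z (the intrinsics and any distortion apply to the point x, -y, -z); pixel columns grow to the right and rows downward; lengths in mm; the calibration is good to about 2 mm. A picture is of the moment at which its call begins. There is no depth.
- manip.hand_in(): hands the job in, once; it reports no verdict.
The state is a dict: "clock": time; "joint_positions": joint angles; "qvel": joint speeds; "joint_efforts": joint torques, N m; "eef_pos": TCP position; "tcp_rot": TCP orientation; "force": force on the tool from outside, world axes, zero at the start; "ft_torque": the same for the moment, N m; "gripper_width": finger opening in mm.
Only numpy, scipy, OpenCV 4.12 (cv2) and the standard library are available. Lean on these libraries where they do the work, as an engineer would, in place of code of your own. Each camera call takes 0.05 s, during which the arm holds its last target.

## Working session

There is one attempt and no reset: what is moved stays moved. The work goes in short steps, Python scripts to look and compute and a shell command to move; the robot and the scene stay as the last step left them, time stands still between calls to the robot, and variables do not carry over. Pictures are saved under pics/ and viewed, and the job is handed in when it is done.

```bash
ls; mkdir -p pics; python3 - <<'E'
from bench import manip
import cv2
print(manip.sense())
for n in ["side","top","wrist"]:
    s=manip.snapshot(n); print(n,{k:v for k,v in s.items() if k!="color"})
    cv2.imwrite(f"pics/{n}0.png",s["color"][:,:,::-1])
E
```

```text
pics
{'clock': 0.0, 'joint_positions': array([-1.27520008,  0.33391803,  0.03987618,  1.46626318, -0.01336837,
        1.34328787, -0.05853731]), 'qvel': array([-1.11983290e-03,  3.10433652e-03, -4.56393877e-05,  1.32436283e-03,
        6.97899605e-04,  5.19979568e-04,  1.41760873e-03]), 'joint_efforts': array([-2.48986616e-04, -6.58550835e+01,  1.36534844e+00, -4.05569565e+01,
        1.67447270e-02,  1.26726273e-02,  4.98186665e-06]), 'eef_pos': array([249.8686092 , 599.569781  , 230.42065536]), 'tcp_rot': array([ 0.69330894,  0.13812778,  0.69343352, -0.13926013]), 'force': array([0.37134908, 1.5442103 , 0.20028957]), 'ft_torque': array([ 0.03706447,  0.00853289, -0.02431982]), 'gripper_width': 85.36199764765313}
side {'fovy': 43.997137769283924, 'cx': 275.3870234404084, 'cy': 204.63651192013808, 'position': array([474.36486676, 662.89692701, 929.36207431]), 'orientation': array([-0.07333498, -0.01643723,  0.33631164,  0.93874719])}
top {'fovy': 53.26116241380057, 'cx': 278.3571707747296, 'cy': 205.73856176888825, 'position': array([ 432.22782881,    4.54618925, 1156.96873388]), 'orientation': array([-0.7041227 , -0.04109071,  0.05087696,  0.70706033])}
wrist {'fovy': 69.60651945414386, 'cx': 276.7273051514016, 'cy': 208.23162159235483, 'position': array([180.40333029, 628.20733159, 372.36311473]), 'orientation': array([ 0.8224151 , -0.12471411, -0.08160463,  0.54901774])}
```

View pics/side0.png

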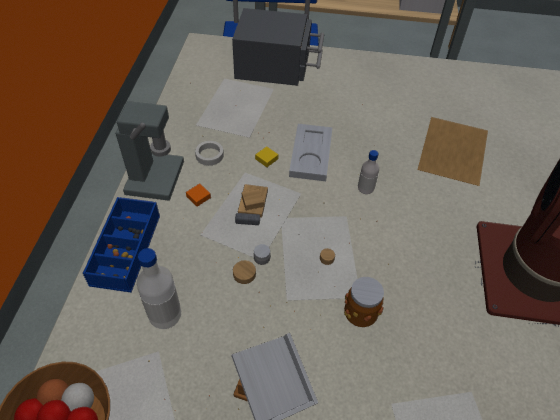

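View pics/top0.png

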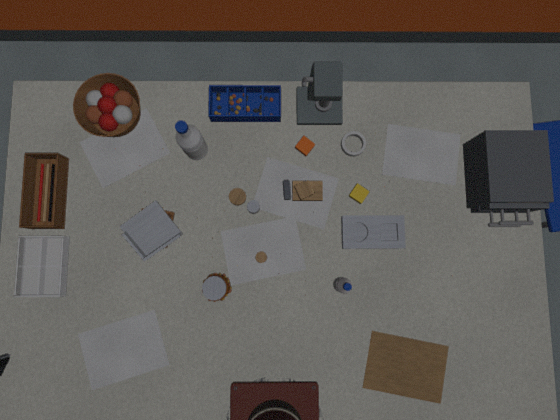

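View pics/wrist0.png

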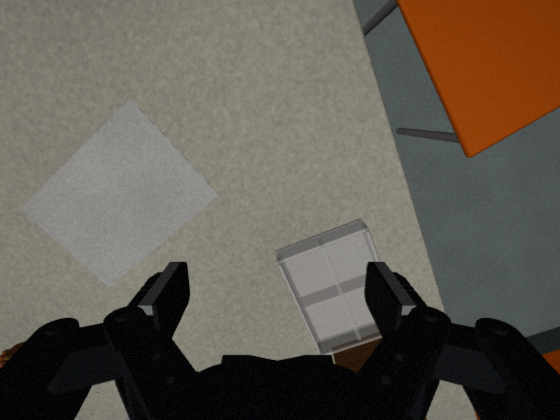

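```bash
cat > h.py <<'E'
import numpy as np, cv2
from bench import manip
from scipy.spatial.transform import Rotation as R
def rot(q): return R.from_quat([q[1],q[2],q[3],q[0]]).as_matrix()
def f(s): return 210/np.tan(np.radians(s["fovy"]/2))
def ray(s,u,v):
    d=np.array([(u-s["cx"])/f(s),-(v-s["cy"])/f(s),-1.0]); return rot(s["orientation"])@d
def plane(s,u,v,z):
    d=ray(s,u,v); o=np.array(s["position"]); return o+d*(z-o[2])/d[2]
def proj(s,p):
    c=rot(s["orientation"]).T@(np.array(p)-s["position"]); return np.array([s["cx"]+f(s)*c[0]/-c[2], s["cy"]-f(s)*c[1]/-c[2]])
def tri(s1,a,s2,b):
    d1=ray(s1,*a);d2=ray(s2,*b);A=np.stack([d1,-d2],1)
    t=np.linalg.lstsq(A,s2["position"]-s1["position"],rcond=None)[0]
    p1=s1["position"]+d1*t[0];p2=s2["position"]+d2*t[1]
    return (p1+p2)/2,np.linalg.norm(p1-p2)
def crop(s,name,x0,y0,x1,y1,k,gain=1.6):
    c=s["color"][y0:y1,x0:x1,::-1]; c=np.clip(c*gain,0,255).astype('uint8')
    c=cv2.resize(c,None,fx=k,fy=k,interpolation=cv2.INTER_CUBIC); cv2.imwrite(f"pics/{name}.png",c)
def tool():
    st=manip.sense(); return np.array(st["eef_pos"]),rot(st["tcp_rot"])
def go(p,Rt=None):
    """rows needed to reach world TCP p / orientation Rt: shift in tool axes, rotvec deg in tool axes"""
    t,M=tool(); sh=M.T@(np.array(p)-t)
    rv=np.zeros(3) if Rt is None else np.degrees(R.from_matrix(M.T@Rt).as_rotvec())
    return sh.round(1),rv.round(1)
E
python3 - <<'E'
from h import *
import pickle
D={n:manip.snapshot(n) for n in ["side","top"]}; pickle.dump(D,open("d0.pkl","wb"))
crop(D["top"],"t_a",220,140,420,260,4); crop(D["top"],"t_b",100,180,220,270,6)
crop(D["side"],"s_a",190,110,350,290,4);crop(D["side"],"s_b",220,320,330,420,6)
t,M=tool();print(t,M.round(2))
E
```

```text
[249.89978421 599.7891455  230.88505834] [[-0.    0.38  0.92]
 [-0.    0.92 -0.38]
 [-1.   -0.    0.  ]]
```

View pics/t_a.png

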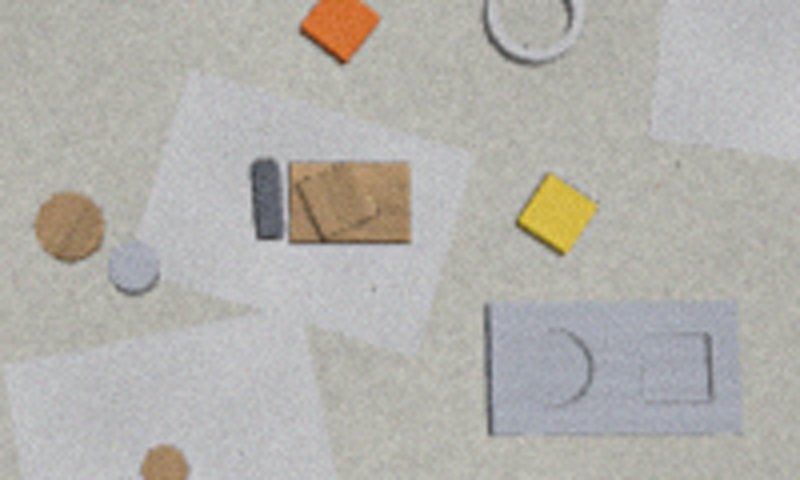

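View pics/t_b.png

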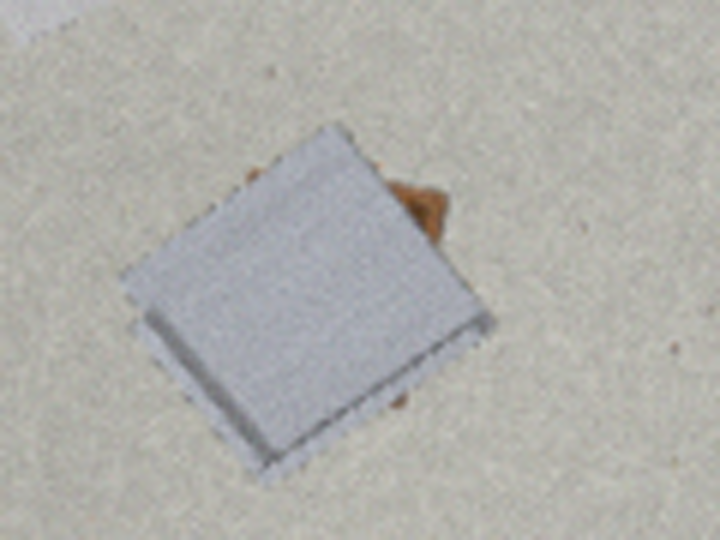

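View pics/s_a.png

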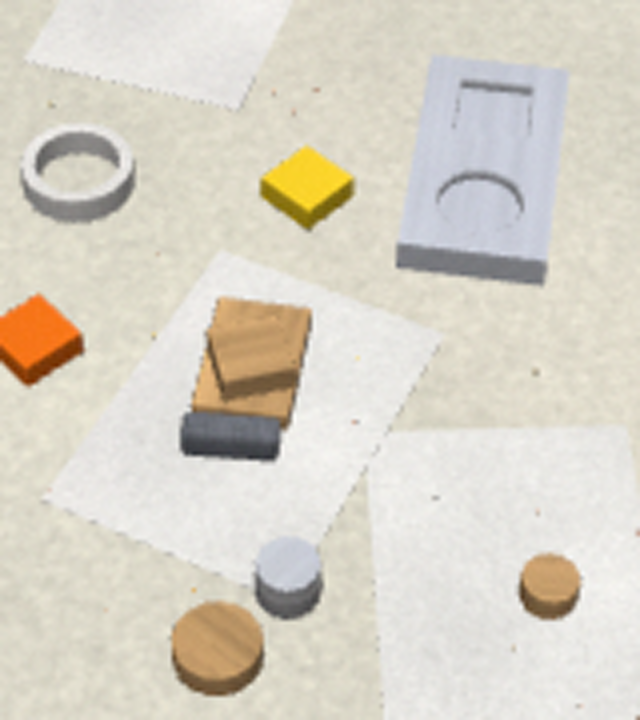

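View pics/s_b.png

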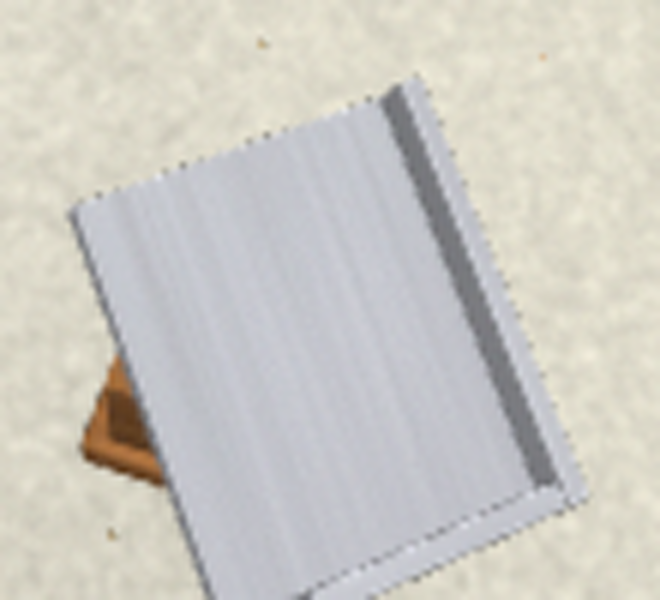

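```bash
python3 - <<'E'
from h import *
import pickle
D=pickle.load(open("d0.pkl","rb"));T=D["top"];S=D["side"]
ta=lambda u,v:(220+(u+.5)/4-.5,140+(v+.5)/4-.5)
tb=lambda u,v:(100+(u+.5)/6-.5,180+(v+.5)/6-.5)
sa=lambda u,v:(190+(u+.5)/4-.5,110+(v+.5)/4-.5)
sb=lambda u,v:(220+(u+.5)/6-.5,320+(v+.5)/6-.5)
P=lambda n,a,z:print(n,plane(T,*ta(*a),z).round(1))
P("disc",(70,227),18);P("tin",(134,267),30);P("small",(165,469),18)
for a in [(290,163),(411,163),(411,243),(290,243)]:P("plate",a,14)
for a in [(296,180),(345,163),(378,211),(328,239)]:P("sq",a,32)
for a in [(492,303),(738,302),(742,433),(492,434)]:P("block",a,22)
P("eras",(266,198),20)
print("top side compare");Q=lambda n,a,z:print(n,plane(S,*sa(*a),z).round(1))
Q("disc",(218,633),18);Q("tin",(289,561),30);Q("small",(550,577),18)
for a in [(434,56),(567,70),(548,264),(398,248)]:Q("block",a,22)
for n,a,b in [("corner",(272,460),(552,487)),("longend",(490,318),(392,97)),("far",(337,128),(76,212))]:
    print(n,tri(T,tb(*a),S,sb(*b)))
W=manip.snapshot("wrist");t,M=tool()
print("look in tool",(M.T@rot(W["orientation"])).round(3),"campos tool",M.T@(W["position"]-t))
E
```

```text
disc [607.6 101.5  18. ]
tin [578.2  57.   30. ]
small [442.3  36.3  18. ]
plate [652.7 -50.3  14. ]
plate [ 652.5 -134.4   14. ]
plate [ 596.4 -133.3   14. ]
plate [596.6 -49.7  14. ]
sq [637.4 -53.4  32. ]
sq [649.1 -87.   32. ]
sq [ 615.8 -109.1   32. ]
sq [596.7 -74.7  32. ]
block [ 553.7 -187.    22. ]
block [ 553.7 -355.6   22. ]
block [ 464.5 -354.4   22. ]
block [ 464.6 -184.7   22. ]
eras [627.1 -33.2  20. ]
top side compare
disc [607.3  98.6  18. ]
tin [577.3  56.7  30. ]
small [441.2  36.4  18. ]
block [ 550.7 -353.3   22. ]
block [ 464.4 -354.5   22. ]
block [ 461.8 -183.1   22. ]
block [ 551.3 -181.2   22. ]
corner (array([443.54500323, 347.0699424 ,  21.23830363]), np.float64(3.8185648325748747))
longend (array([504.91818832, 246.29049417,  45.03930555]), np.float64(3.9985817167268527))
far (array([587.31484385, 308.55989215,  72.38069038]), np.float64(1.1366216898888881))
look in tool [[ 0.001  0.295 -0.956]
 [ 1.    -0.001  0.001]
 [-0.001 -0.956 -0.295]] campos tool [-141.75956456   -0.55718548  -75.09176704]
```

```bash
python3 - <<'E'
from h import *
def Rd(h,): 
    h=np.radians(h); y=np.array([np.cos(h),np.sin(h),0]);x=np.array([0,0,-1.]);return np.stack([x,y,np.cross(x,y)],1)
print(go([624,-81,170],Rd(29)))
E
cat >> h.py <<'E'
def Rd(h):
    h=np.radians(h); y=np.array([np.cos(h),np.sin(h),0]);x=np.array([0,0,-1.]);return np.stack([x,y,np.cross(x,y)],1)
E
```

```text
(array([  61.3, -484.6,  607.1]), array([38.4,  0. ,  0. ]))
```

```bash
python3 -m crank '[[[0,-485,607],[38.4,0,0],1],[[0,-485,607],[38.4,0,0],1],[[0,-485,607],[38.4,0,0],1],[[0,-485,607],[38.4,0,0],1],[[0,-485,607],[38.4,0,0],1],[[0,-485,607],[38.4,0,0],1],[[0,-485,607],[38.4,0,0],1],[[0,-485,607],[38.4,0,0],1],[[0,-485,607],[38.4,0,0],1],[[0,-485,607],[38.4,0,0],1],[[0,-485,607],[38.4,0,0],1],[[0,-485,607],[38.4,0,0],1]]'; python3 -c "
from h import *
print(go([624,-81,170],Rd(29)))"
```

```text
clock: 1.5
eef_pos: [539.2, 72.0, 231.7]
tcp_rot: [0.609, 0.359, 0.609, -0.359]
force: [1.9, -0.6, -0.6]
gripper_width: 85.6
(array([ 61.7,  -0. , 174.9]), array([-0.,  0., -0.]))
```

```bash
python3 -m crank '[[[30,0,175],[0,0,0],1],[[61,0,175],[0,0,0],1],[[61,0,175],[0,0,0],1],[[61,0,175],[0,0,0],1],[[61,0,175],[0,0,0],1],[[61,0,175],[0,0,0],1],[[61,0,175],[0,0,0],1]]'; python3 -c "
from h import *
import pickle
W=manip.snapshot('wrist');pickle.dump(W,open('w1.pkl','wb'))
cv2.imwrite('pics/w1.png',np.clip(W['color'][:,:,::-1]*1.5,0,255).astype('uint8'))
print(manip.sense()['eef_pos'],proj(W,[624,-81,32]))"
```

```text
clock: 2.2
eef_pos: [624.2, -79.7, 171.1]
tcp_rot: [0.61, 0.359, 0.609, -0.358]
force: [0.5, 1.0, 0.5]
gripper_width: 85.6
[624.23389291 -79.35758167 171.29022478] [276.34660481 197.37555566]
```

View pics/w1.png

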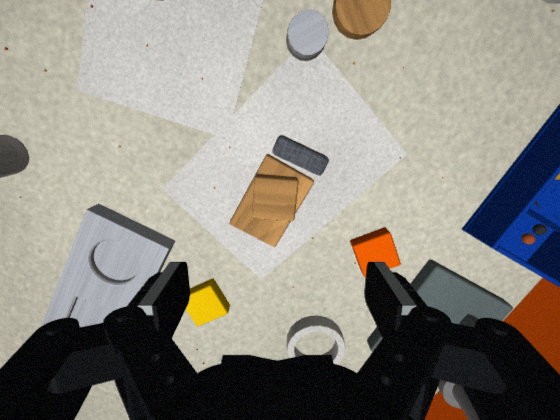

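```bash
python3 -c "
from h import *
import pickle
W=pickle.load(open('w1.pkl','rb'))
crop(W,'w1c',215,120,345,255,6,1.5)"
```

```text
(no output)
```

View pics/w1c.png

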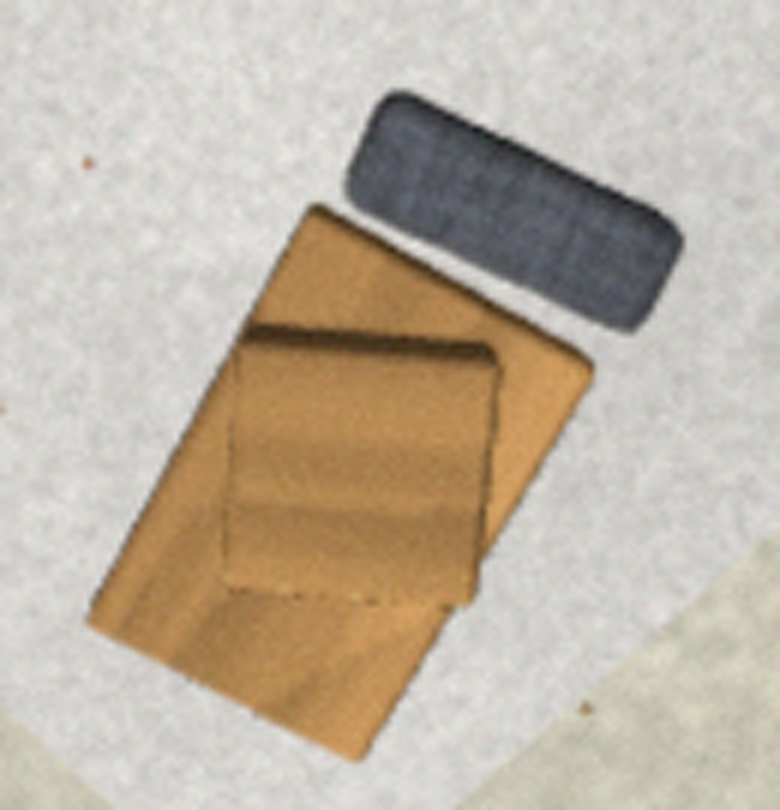

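```bash
python3 - <<'E'
from h import *
import pickle
W=pickle.load(open('w1.pkl','rb'))
c=lambda u,v:(215+(u+.5)/6-.5,120+(v+.5)/6-.5)
def quad(pts,z):
    p=np.array([plane(W,*c(*a),z)[:2] for a in pts]);e=np.roll(p,-1,0)-p
    print(p.round(1).tolist(),"ctr",p.mean(0).round(1),"len",np.linalg.norm(e,axis=1).round(1),"ang",np.degrees(np.arctan2(e[:,1],e[:,0])).round(1))
quad([(243,343),(494,360),(470,604),(226,585)],32)
quad([(315,218),(592,374),(360,758),(92,615)],14)
E
```

```text
[[596.7, -73.2], [632.5, -56.3], [649.6, -93.4], [613.1, -110.0]] ctr [623.  -83.2] len [39.6 40.9 40.1 40.3] ang [  25.2  -65.3 -155.6  114. ]
[[597.9, -52.8], [651.0, -53.0], [651.0, -133.5], [596.8, -132.5]] ctr [624.2 -92.9] len [53.1 80.4 54.2 79.6] ang [ -0.2 -90.  178.9  89.2]
```

```bash
python3 -c "
from h import *
print(go([623,-83.2,21],Rd(25)))"
```

```text
(array([150.3,  -3.2,   2.8]), array([ 4.1, -0. , -0.1]))
```

```bash
python3 -m crank '[[[50,-3,3],[4,0,0],1],[[100,-3,3],[4,0,0],1],[[130,-3,3],[4,0,0],1],[[150,-3,3],[4,0,0],1],[[150,-3,3],[4,0,0],1],[[150,-3,3],[4,0,0],0.3],[[150,-3,3],[4,0,0],0.3],[[150,-3,3],[4,0,0],0.3],[[150,-3,3],[4,0,0],0.3],[[150,-3,3],[4,0,0],0.3],[[150,-3,3],[4,0,0],0.3]]'; python3 -c "
from h import *
import pickle
W=manip.snapshot('wrist')
cv2.imwrite('pics/w2.png',np.clip(W['color'][:,:,::-1]*1.5,0,255).astype('uint8'))"
```

```text
clock: 3.35
eef_pos: [624.6, -83.2, 23.3]
tcp_rot: [0.598, 0.381, 0.596, -0.378]
force: [-1.3, 0.1, 8.3]
gripper_width: 40.0
```

View pics/w2.png

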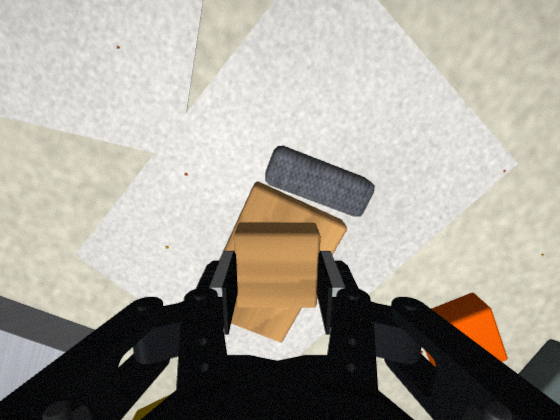

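```bash
python3 -m crank '[[[0,0,0],[0,0,0],0.3],[[-10,0,0],[0,0,0],0.3],[[-40,0,0],[0,0,0],0.3],[[-90,0,0],[0,0,0],0.3],[[-90,0,0],[0,0,0],0.3]]'; python3 -c "
from h import *
import pickle
W=manip.snapshot('wrist')
cv2.imwrite('pics/w3.png',np.clip(W['color'][:,:,::-1]*1.5,0,255).astype('uint8'))
print(go([509,-312,115],Rd(0)))"
```

```text
clock: 3.9
eef_pos: [627.9, -84.6, 120.6]
tcp_rot: [0.601, 0.383, 0.593, -0.376]
force: [1.0, 0.1, -0.2]
gripper_width: 39.5
(array([   0.9, -203.2,  156.6]), array([25.1,  0. , -0.7]))
```

View pics/w3.png

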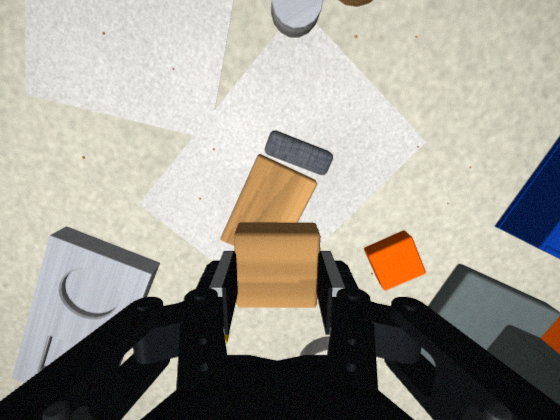

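```bash
python3 -c "
from h import *
print(go([509,-205,105],Rd(0)))"
```

```text
(array([  11.1, -157.9,   59.7]), array([25.1,  0. , -0.7]))
```

```bash
python3 -m crank '[[[0,-158,60],[25,0,-0.7],0.3],[[0,-158,60],[25,0,-0.7],0.3],[[0,-158,60],[25,0,-0.7],0.3],[[11,-158,60],[25,0,-0.7],0.3],[[11,-158,60],[25,0,-0.7],0.3],[[11,-158,60],[25,0,-0.7],0.3]]'; python3 -c "
from h import *
import pickle
W=manip.snapshot('wrist');pickle.dump(W,open('w4.pkl','wb'))
cv2.imwrite('pics/w4.png',np.clip(W['color'][:,:,::-1]*1.5,0,255).astype('uint8'));print(go([509,-205,105],Rd(0)))"
```

```text
clock: 4.55
eef_pos: [509.0, -204.8, 104.8]
tcp_rot: [0.5, 0.499, 0.501, -0.5]
force: [0.5, 0.3, -0.5]
gripper_width: 40.2
(array([ 0. , -0.7,  0.8]), array([0.2, 0. , 0. ]))
```

View pics/w4.png

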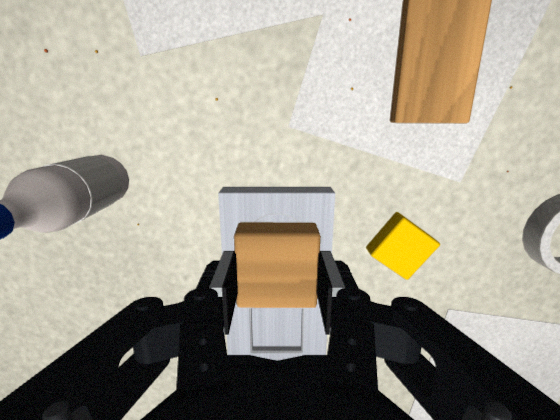

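```bash
python3 -m crank '[[[0,0,50],[0,0,0],0.3],[[0,0,100],[0,0,0],0.3],[[0,0,146],[0,0,0],0.3],[[0,0,146],[0,0,0],0.3],[[0,0,146],[0,0,0],0.3],[[0,0,146],[0,0,0],0.3]]'; python3 -c "
from h import *
import pickle
W=manip.snapshot('wrist');pickle.dump(W,open('w5.pkl','wb'))
crop(W,'w5',180,0,380,320,2.4,1.5);print(go([509,-350,105],Rd(0)))
T=manip.snapshot('top');print(plane(T,346,286,110))"
```

```text
clock: 5.2
eef_pos: [511.4, -348.2, 104.6]
tcp_rot: [0.501, 0.498, 0.502, -0.499]
force: [-0.3, 0.9, -0.2]
gripper_width: 40.1
(array([-0.2, -2.4,  2. ]), array([ 0.4, -0. ,  0. ]))
[ 369.16707294 -176.07448349  110.        ]
```

View pics/w5.png

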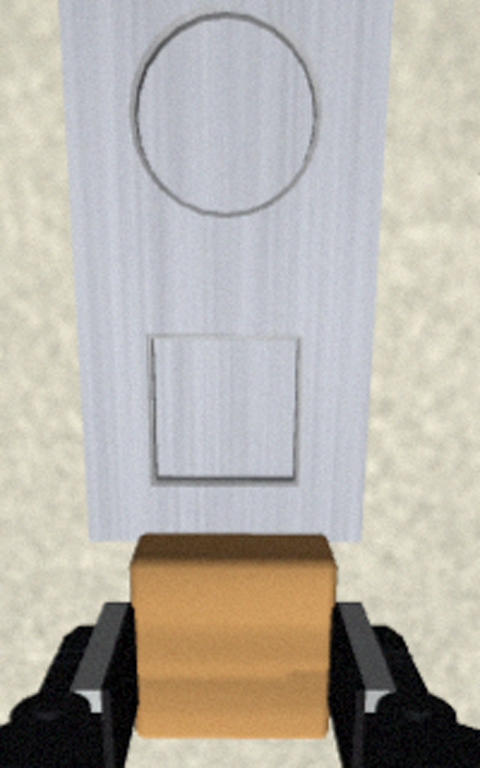

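```bash
python3 -c "
from h import *
import pickle
W=pickle.load(open('w5.pkl','rb'))
crop(W,'w5a',225,125,325,215,8,1.7);crop(W,'w5b',225,215,325,315,6,1.7);crop(W,'w5c',225,0,325,95,8,1.7)"
```

```text
(no output)
```

View pics/w5a.png

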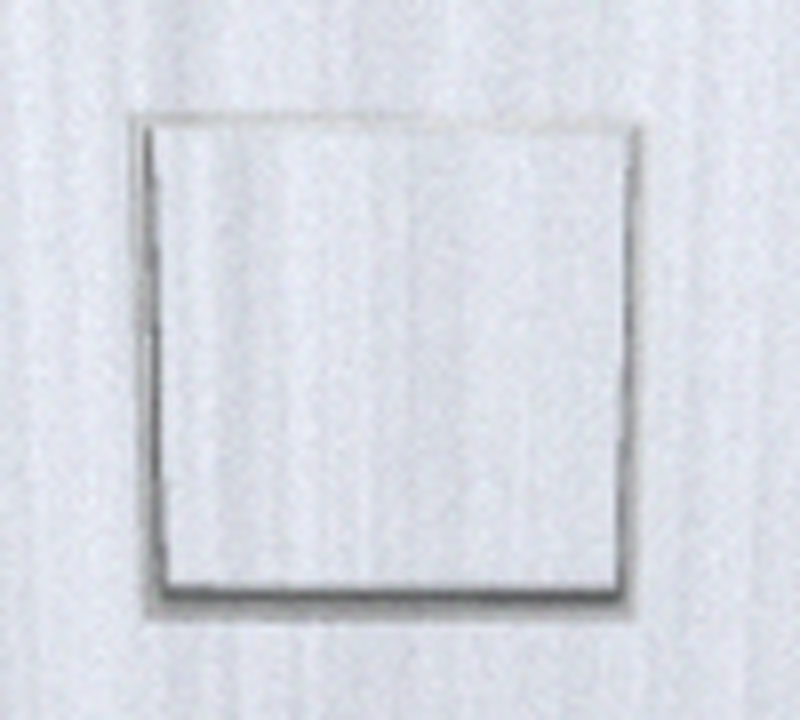

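View pics/w5b.png

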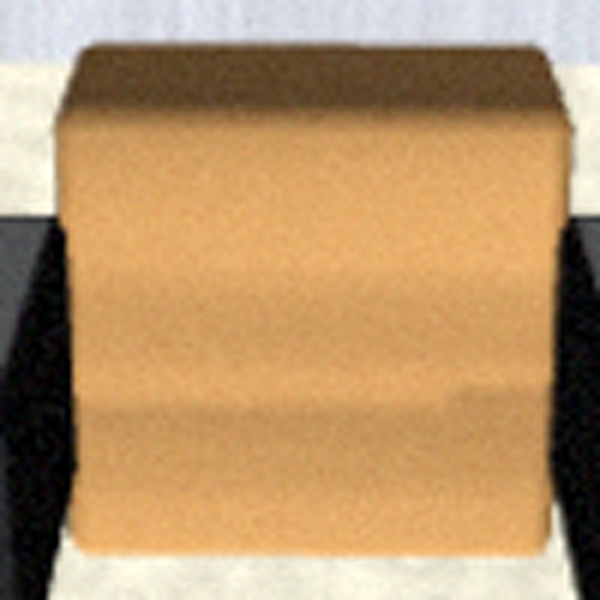

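View pics/w5c.png

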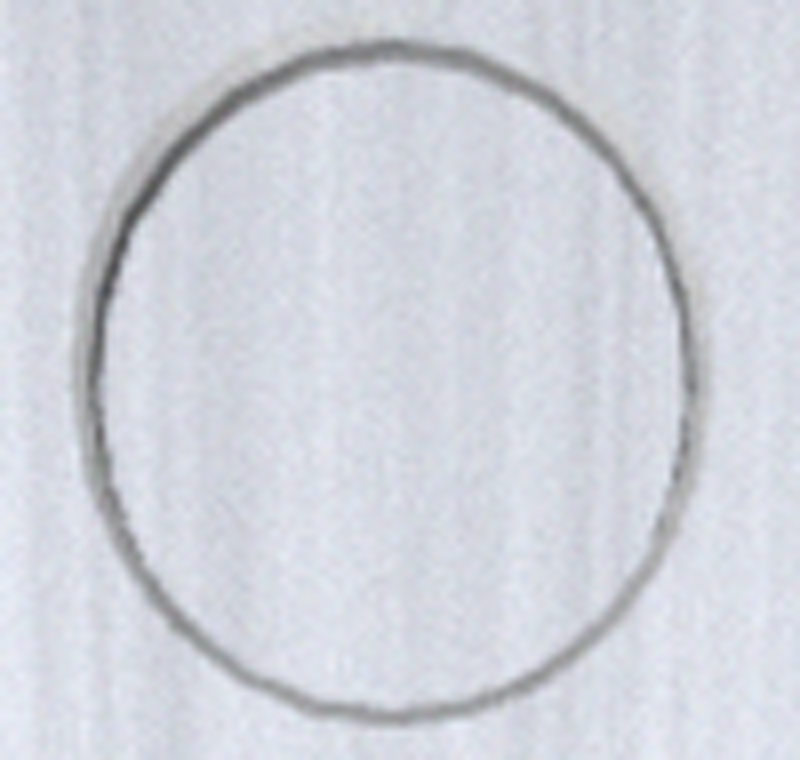

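```bash
python3 - <<'E'
from h import *
import pickle
W=pickle.load(open('w5.pkl','rb'))
def C(x0,y0,k): return lambda u,v:(x0+(u+.5)/k-.5,y0+(v+.5)/k-.5)
def quad(pts,z,c):
    p=np.array([plane(W,*c(*a),z)[:2] for a in pts]);e=np.roll(p,-1,0)-p
    print(p.round(1).tolist(),"ctr",p.mean(0).round(1),"len",np.linalg.norm(e,axis=1).round(1),"ang",np.degrees(np.arctan2(e[:,1],e[:,0])).round(1))
quad([(130,113),(643,121),(635,620),(145,622)],22,C(225,125,8))
quad([(73,380),(400,22),(711,380),(390,727)],22,C(225,0,8))
quad([(58,122),(572,122),(550,553),(68,553)],113,C(225,215,6))
print(tool()[0])
E
```

```text
[[484.6, -290.3], [531.2, -290.7], [532.1, -337.9], [484.7, -338.4]] ctr [ 508.2 -314.3] len [46.6 47.2 47.4 48.1] ang [  -0.5  -89.  -179.3   90.1]
[[481.6, -230.6], [508.7, -204.5], [534.8, -230.2], [508.1, -257.4]] ctr [ 508.3 -230.7] len [37.6 36.6 38.1 37.8] ang [  43.8  -44.5 -134.4  134.7]
[[490.9, -328.3], [531.6, -328.0], [531.7, -367.8], [490.4, -368.1]] ctr [ 511.2 -348.1] len [40.7 39.8 41.3 39.8] ang [   0.4  -89.9 -179.6   89.3]
[ 511.31659047 -348.07065063  104.88655343]
```

```bash
python3 -c "
from h import *
print(go([508.2,-314.2,50],Rd(0)))"
```

```text
(array([ 54.9,  -2.9, -33.9]), array([ 0.4, -0. ,  0. ]))
```

```bash
python3 -m crank '[[[20,-3,-34],[0.3,0,0],0.3],[[40,-3,-34],[0.3,0,0],0.3],[[55,-3,-34],[0.3,0,0],0.3],[[55,-3,-34],[0.3,0,0],0.3],[[55,-3,-34],[0.3,0,0],0.3]]'; python3 -c "
from h import *
import pickle
W=manip.snapshot('wrist');pickle.dump(W,open('w6.pkl','wb'))
crop(W,'w6',180,60,380,320,3,1.5);print(go([508.2,-314.2,24],Rd(0)));print(manip.sense()['force'])"
```

```text
clock: 5.8
eef_pos: [508.1, -314.5, 50.3]
tcp_rot: [0.5, 0.5, 0.5, -0.5]
force: [-1.3, -1.3, -0.7]
gripper_width: 40.1
(array([26.8, -0.2, -0.7]), array([ 0.,  0., -0.]))
[-0.45483822 -0.25435758 -0.49809515]
```

View pics/w6.png

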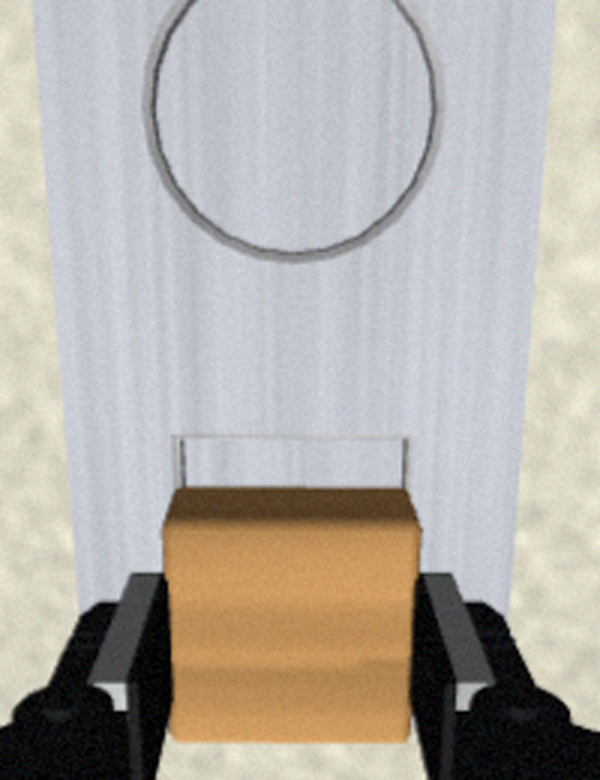

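Square held above cavity, centred sideways (held 163–418, cavity 180–410). Lowering.

```bash
python3 -m crank '[[[8,0,-0.3],[0,0,0],0.3],[[15,0,-0.3],[0,0,0],0.3],[[20,0,-0.3],[0,0,0],0.3],[[24,0,-0.3],[0,0,0],0.3],[[27,0,-0.3],[0,0,0],0.3],[[27,0,-0.3],[0,0,0],0.3]]'; python3 -c "
from h import *
import pickle
W=manip.snapshot('wrist');pickle.dump(W,open('w7.pkl','wb'))
crop(W,'w7',180,60,380,320,3,1.5);print(go([508.2,-314.2,24],Rd(0)));print(manip.sense()['force'])"
```

```text
clock: 6.45
eef_pos: [508.2, -314.6, 24.3]
tcp_rot: [0.5, 0.5, 0.5, -0.5]
force: [-4.3, 2.6, 9.7]
gripper_width: 39.9
(array([ 0.3, -0.1, -0.5]), array([ 0., -0., -0.]))
[-3.95427093  2.41351517  8.11197011]
```

View pics/w7.png

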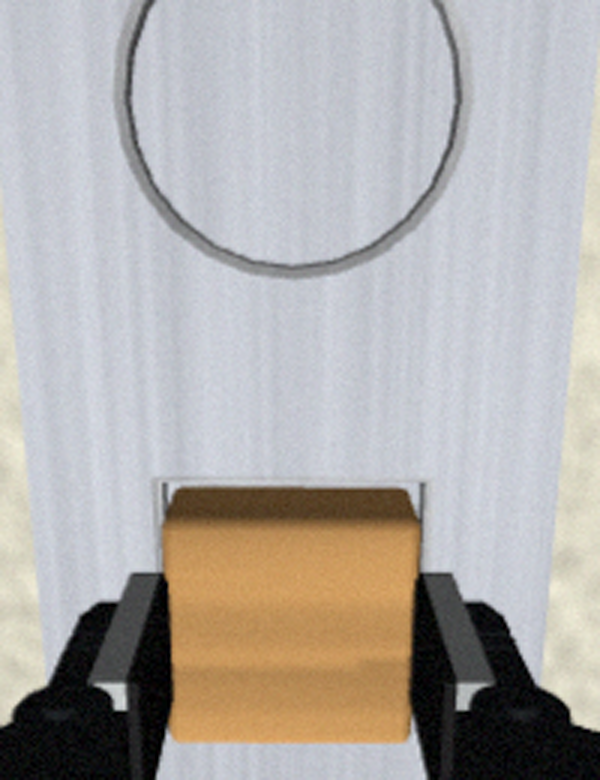

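```bash
python3 -m crank '[[[1.5,0,-0.7],[0,0,0],0.3],[[2,0,-0.7],[0,0,0],0.3],[[2,0,-0.7],[0,0,0],0.3],[[2,0,-0.7],[0,0,0],0.75],[[2,0,-0.7],[0,0,0],0.75],[[0,0,-0.7],[0,0,0],0.75],[[-40,0,-0.7],[0,0,0],1],[[-80,0,-30],[0,0,0],1],[[-80,0,-30],[0,0,0],1]]'; python3 -c "
from h import *
import pickle
W=manip.snapshot('wrist');pickle.dump(W,open('w8.pkl','wb'))
crop(W,'w8',180,60,380,320,3,1.5);print(manip.sense()['eef_pos'])"
```

```text
clock: 7.4
eef_pos: [511.5, -282.8, 108.6]
tcp_rot: [0.502, 0.501, 0.499, -0.497]
force: [0.3, -0.3, 0.2]
gripper_width: 85.1
[ 510.322028   -283.38830424  106.54268168]
```

View pics/w8.png

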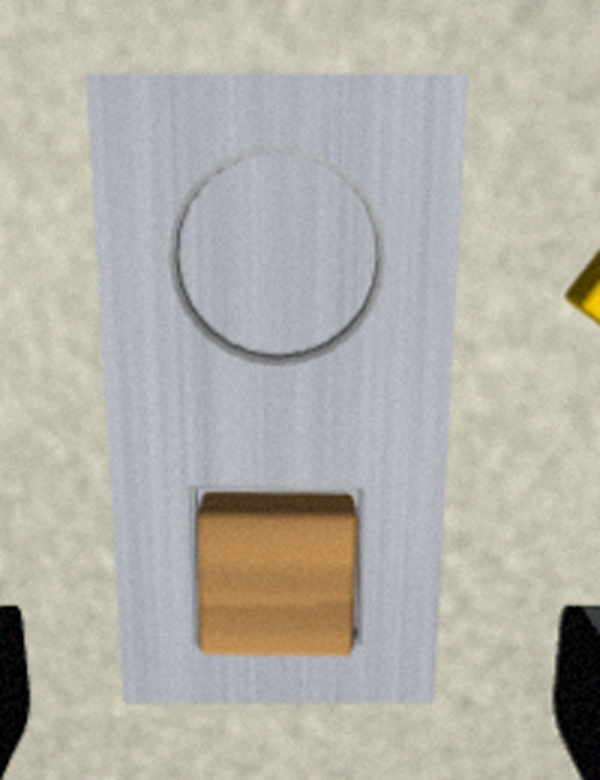

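```bash
python3 -c "
from h import *
print(go([607,100,150],Rd(-34.5)))"
```

```text
(array([ -42.9,   98.1, -383.1]), array([34.7, -0.1, -0.2]))
```

```bash
python3 -m crank '[[[-43,98,-383],[-34.7,0,0],1],[[-43,98,-383],[34.7,0,0],1],[[-43,98,-383],[34.7,0,0],1],[[-43,98,-383],[34.7,0,0],1],[[-43,98,-383],[34.7,0,0],1],[[-43,98,-383],[34.7,0,0],1],[[-43,98,-383],[34.7,0,0],1],[[-43,98,-383],[34.7,0,0],1],[[-43,98,-383],[34.7,0,0],1],[[-43,98,-383],[34.7,0,0],1],[[-43,98,-383],[34.7,0,0],1]]'; python3 -c "
from h import *
import pickle
W=manip.snapshot('wrist');pickle.dump(W,open('w9.pkl','wb'))
print(manip.sense()['eef_pos'],go([607,100,150],Rd(-34.5)))
cv2.imwrite('pics/w9.png',np.clip(W['color'][:,:,::-1]*1.5,0,255).astype('uint8'))"
```

```text
clock: 8.55
eef_pos: [606.5, 98.4, 149.2]
tcp_rot: [0.33, 0.627, 0.328, -0.625]
force: [-0.2, -0.0, 1.4]
gripper_width: 85.7
[606.45952353  97.54900042 149.47033807] (array([-0.5, -0.9, -2.3]), array([-0.1, -0.1, -0.2]))
```

View pics/w9.png

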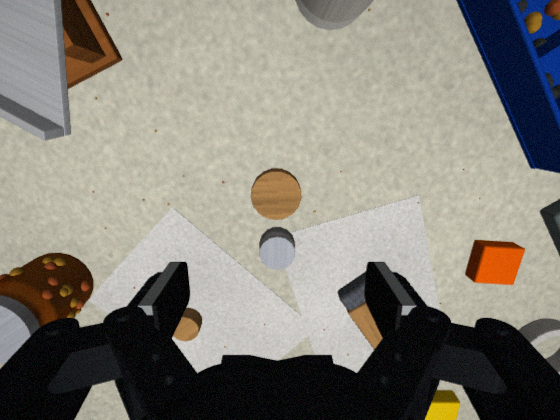

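```bash
python3 - <<'E'
from h import *
import pickle
W=pickle.load(open('w9.pkl','rb'))
crop(W,'w9c',240,160,315,275,7,1.5)
c=W["color"][150:225,240:315].astype(int)
m=((c[:,:,0]-c[:,:,2])>30).astype('uint8')
k=cv2.findContours(m,0,1)[0];k=max(k,key=cv2.contourArea);print(cv2.fitEllipse(k),cv2.boundingRect(k))
(e,_,_)=cv2.fitEllipse(k);print(plane(W,240+e[0],150+e[1],18),plane(W,240+e[0],150+e[1],9))
E
```

```text
((35.71630096435547, 44.816776275634766), (48.56937026977539, 49.269622802734375), 88.59947204589844) (11, 20, 50, 50)
[608.23442116 101.23995026  18.        ] [606.90741898  99.30565971   9.        ]
```

View pics/w9c.png

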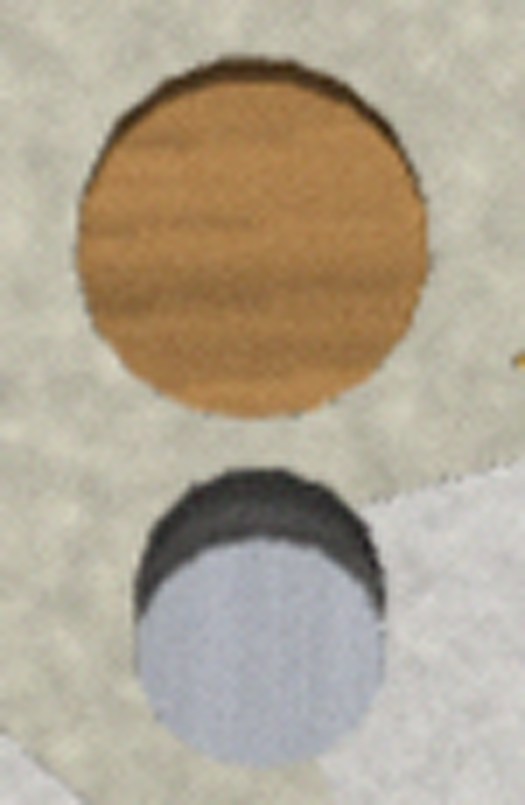

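```bash
python3 -c "
from h import *
print(go([607.8,100.8,8],Rd(-34.5)))"
```

```text
(array([141.5,  -1.2,  -3.3]), array([-0.1, -0.1, -0.2]))
```

```bash
python3 -m crank '[[[50,-1,-3.3],[0,0,0],1],[[100,-1,-3.3],[0,0,0],1],[[130,-1,-3.3],[0,0,0],1],[[141.5,-1,-3.3],[0,0,0],1],[[141.5,-1,-3.3],[0,0,0],1],[[141.5,-1,-3.3],[0,0,0],0.35],[[141.5,-1,-3.3],[0,0,0],0.35],[[141.5,-1,-3.3],[0,0,0],0.35],[[141.5,-1,-3.3],[0,0,0],0.35],[[141.5,-1,-3.3],[0,0,0],0.35],[[141.5,-1,-3.3],[0,0,0],0.35]]'; python3 -m crank '[[[-10,0,0],[0,0,0],0.35],[[-50,0,0],[0,0,0],0.35],[[-90,0,0],[0,0,0],0.35],[[-90,0,0],[0,0,0],0.35]]'; python3 -c "
from h import *
W=manip.snapshot('wrist')
print(manip.sense()['eef_pos'],go([508.3,-265,110],Rd(0)))
cv2.imwrite('pics/w10.png',np.clip(W['color'][:,:,::-1]*1.5,0,255).astype('uint8'))"
```

```text
clock: 9.7
eef_pos: [609.3, 100.9, 10.4]
tcp_rot: [0.329, 0.628, 0.328, -0.624]
force: [-2.7, -0.6, 11.9]
gripper_width: 44.4
clock: 10.1
eef_pos: [612.3, 100.9, 106.9]
tcp_rot: [0.33, 0.632, 0.327, -0.621]
force: [1.0, 0.6, 0.0]
gripper_width: 44.8
[610.87752962 101.18095998 104.1832152 ] (array([ -8.1, 123.8, 359.5]), array([-34.6,  -0.4,  -0.6]))
```

View pics/w10.png

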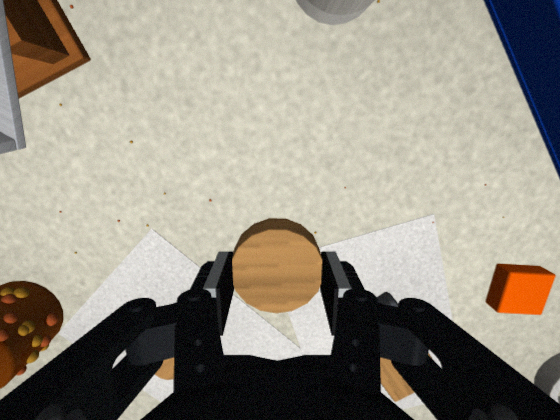

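```bash
python3 -m crank '[[[0,124,359],[-34.6,-0.4,-0.6],0.35],[[0,124,359],[-34.6,-0.4,-0.6],0.35],[[0,124,359],[-34.6,-0.4,-0.6],0.35],[[0,124,359],[-34.6,-0.4,-0.6],0.35],[[0,124,359],[-34.6,-0.4,-0.6],0.35],[[0,124,359],[-34.6,-0.4,-0.6],0.35],[[0,124,359],[-34.6,-0.4,-0.6],0.35],[[0,124,359],[-34.6,-0.4,-0.6],0.35],[[0,124,359],[-34.6,-0.4,-0.6],0.35],[[0,124,359],[-34.6,-0.4,-0.6],0.35],[[0,124,359],[-34.6,-0.4,-0.6],0.35]]';  python3 -c "
from h import *
import pickle
W=manip.snapshot('wrist');pickle.dump(W,open('w11.pkl','wb'))
print(manip.sense()['eef_pos'],go([508.3,-265,110],Rd(0)))
crop(W,'w11',180,60,380,320,3,1.5)"
```

```text
clock: 11.25
eef_pos: [509.3, -263.1, 101.5]
tcp_rot: [0.5, 0.5, 0.5, -0.5]
force: [-0.3, 0.2, -0.5]
gripper_width: 44.6
[ 509.4644615  -262.92394578  101.58556205] (array([-8.4, -1.2,  2.1]), array([ 0.1, -0. ,  0. ]))
```

View pics/w11.png

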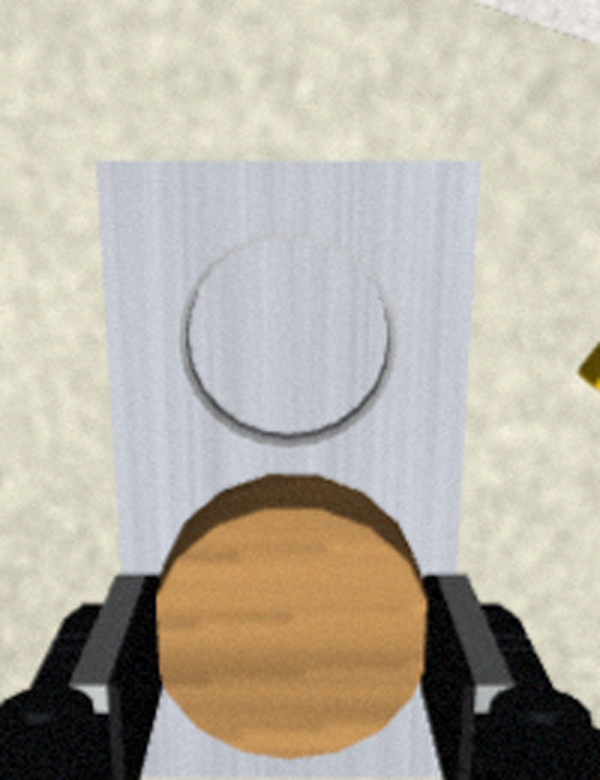

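```bash
python3 - <<'E'
from h import *
import pickle
W=pickle.load(open('w11.pkl','rb'))
c=lambda u,v:(180+(u+.5)/3-.5,60+(v+.5)/3-.5)
g=lambda u,v,z:plane(W,*c(u,v),z)[:2]
for z,l,r,t,b,cx,cy in [(22,180,396,230,446,288,338),(109.2,156,427,507,758,291,625)]:
    A=[g(l,cy,z),g(r,cy,z),g(cx,t,z),g(cx,b,z)]; print(np.round(A,1).tolist(), (A[0][0]+A[1][0])/2,(A[2][1]+A[3][1])/2)
print(tool()[0])
E
```

```text
[[481.6, -229.2], [534.9, -229.1], [508.3, -203.2], [508.3, -257.0]] 508.2802128532329 -230.1114378453055
[[486.9, -261.0], [531.6, -260.9], [509.1, -240.1], [509.2, -286.7]] 509.23818777428374 -263.41929317204796
[ 509.4644615  -262.92394578  101.58556205]
```

```bash
python3 -m crank '[[[20,-1,-33],[0,0,0],0.35],[[45,-1,-33],[0,0,0],0.35],[[55,-1,-33],[0,0,0],0.35],[[58,-1,-33],[0,0,0],0.35],[[63,-1,-33],[0,0,0],0.35],[[68,-1,-33],[0,0,0],0.35],[[72,-1,-33],[0,0,0],0.35],[[76,-1,-33],[0,0,0],0.35],[[76,-1,-33],[0,0,0],0.35]]';  python3 -c "
from h import *
import pickle
W=manip.snapshot('wrist')
print(go([508.5,-230,25],Rd(0)),manip.sense()['force'])
crop(W,'w12',180,60,380,320,3,1.5)"
```

```text
clock: 12.2
eef_pos: [508.5, -230.2, 25.6]
tcp_rot: [0.5, 0.5, 0.5, -0.5]
force: [0.3, 1.0, -0.3]
gripper_width: 44.9
(array([ 0.6,  0.1, -0.2]), array([ 0.1, -0. ,  0. ])) [-1.10976071 -0.5455918  -0.55044567]
```

View pics/w12.png

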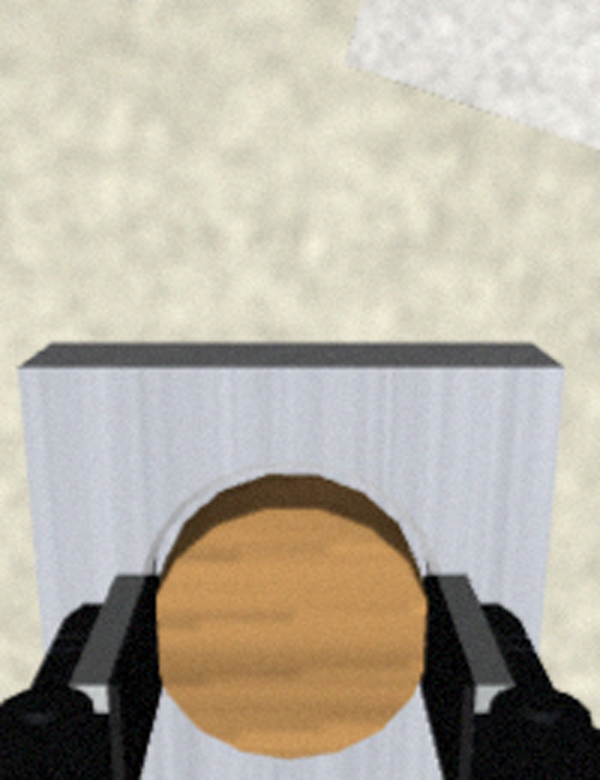

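```bash
python3 -m crank '[[[1,0,-0.3],[0,0,0],0.35],[[1.7,0,-0.3],[0,0,0],0.35],[[1.7,0,-0.3],[0,0,0],0.85],[[1.7,0,-0.3],[0,0,0],0.85],[[0,0,-0.3],[0,0,0],0.85],[[-40,0,0],[0,0,0],1],[[-90,0,0],[0,0,0],1],[[-120,0,20],[0,0,0],1],[[-120,0,20],[0,0,0],1]]'; python3 -c "
from h import *
import pickle
W=manip.snapshot('wrist');pickle.dump(W,open('w13.pkl','wb'))
crop(W,'w13',180,100,380,320,3.5,1.5);print(manip.sense()['eef_pos'])"
```

```text
clock: 13.15
eef_pos: [510.3, -253.7, 150.3]
tcp_rot: [0.502, 0.501, 0.497, -0.499]
force: [-0.3, -0.7, -0.6]
gripper_width: 85.5
[ 509.37077552 -251.80190296  147.67000093]
```

View pics/w13.png

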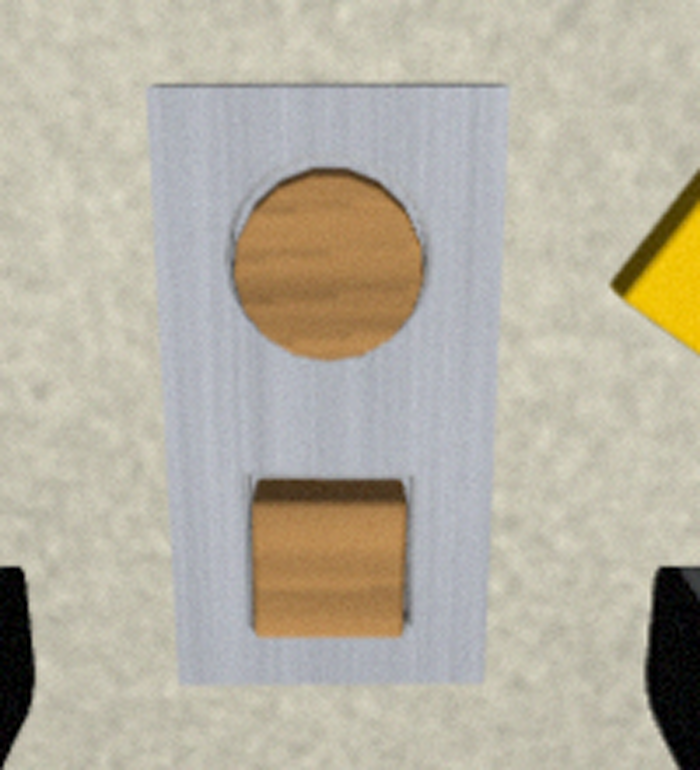

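```bash
python3 -c "
from h import *
print(go([500,300,200],Rd(31)))"
```

```text
(array([ -52.9,   -9.3, -551.7]), array([-31. ,   0.1,  -0.2]))
```

```bash
python3 -m crank '[[[-53,-9,-551],[-31,0,0],1],[[-53,-9,-551],[-31,0,0],1],[[-53,-9,-551],[-31,0,0],1],[[-53,-9,-551],[-31,0,0],1],[[-53,-9,-551],[-31,0,0],1],[[-53,-9,-551],[-31,0,0],1],[[-53,-9,-551],[-31,0,0],1],[[-53,-9,-551],[-31,0,0],1],[[-53,-9,-551],[-31,0,0],1],[[-53,-9,-551],[-31,0,0],1],[[-53,-9,-551],[-31,0,0],1],[[-53,-9,-551],[-31,0,0],1]]';python3 -m crank '[[[0,0,0],[0,0,0],1],[[0,0,0],[0,0,0],1]]'; python3 -c "
from h import *
import pickle
W=manip.snapshot('wrist');pickle.dump(W,open('w14.pkl','wb'))
cv2.imwrite('pics/w14.png',np.clip(W['color'][:,:,::-1]*1.5,0,255).astype('uint8'));print(go([500,300,200],Rd(31)))"
```

```text
clock: 14.4
eef_pos: [497.1, 307.5, 198.3]
tcp_rot: [0.618, 0.345, 0.617, -0.345]
force: [0.9, 0.0, -1.2]
gripper_width: 85.3
clock: 14.6
eef_pos: [495.9, 307.7, 196.8]
tcp_rot: [0.617, 0.344, 0.617, -0.345]
force: [-0.8, -0.2, -0.3]
gripper_width: 85.7
(array([-2.8, -0.5,  7.6]), array([0.6, 0.1, 0. ]))
```

View pics/w14.png

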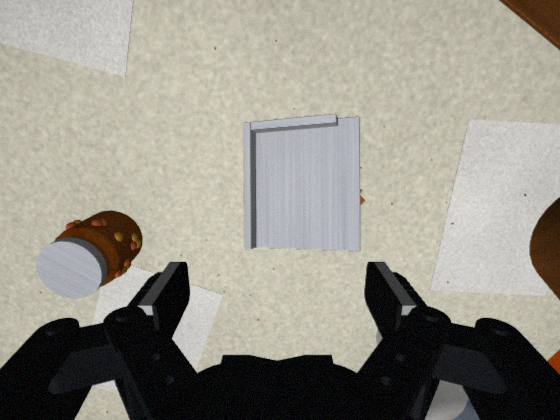

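```bash
python3 -c "
from h import *
import pickle
W=pickle.load(open('w14.pkl','rb'))
crop(W,'w14c',235,105,375,260,5,1.5)"
```

```text
(no output)
```

View pics/w14c.png

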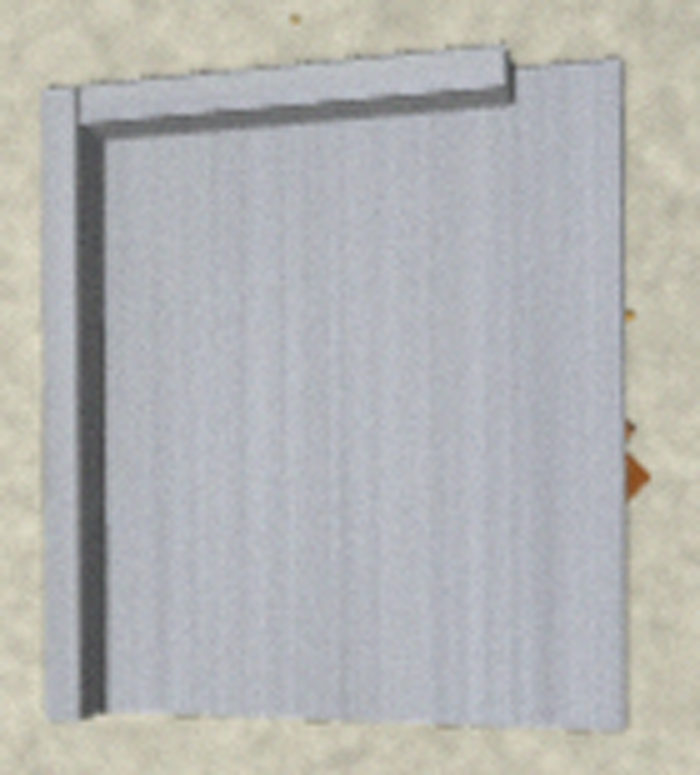

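```bash
cat > bed.py <<'E'
from h import *
import pickle
W=pickle.load(open('w14.pkl','rb'))
c=lambda u,v:(235+(u+.5)/5-.5,105+(v+.5)/5-.5)
L=[((0,0,0),(107,137)),((120,0,0),(105,714)),((120,105,0),(628,728)),((0,0,16),(80,127)),((120,0,16),(80,719)),((0,85,16),(508,92)),((0,85,0),(514,103)),((-8,85,16),(506,43)),((120,-8,16),(46,721)),((-8,-8,16),(43,88)),((-8,0,16),(77,86))]
o=np.array([a for a,b in L],float);p=np.array([c(*b) for a,b in L])
K=np.array([[f(W),0,W["cx"]],[0,f(W),W["cy"]],[0,0,1]])
ok,rv,tv=cv2.solvePnP(o,p,K,None)
err=cv2.projectPoints(o,rv,tv,K,None)[0][:,0]-p
Rc=rot(W["orientation"])@np.diag([1,-1,-1.])
B=Rc@cv2.Rodrigues(rv)[0]; b0=Rc@tv[:,0]+W["position"]
E
python3 - <<'E'
from bed import *
print(err.round(1).tolist());print(B.round(3),b0,"tilt",np.degrees(np.arccos(B[2,2])),"head y",np.degrees(np.arctan2(B[1,1],B[0,1])),"head x",np.degrees(np.arctan2(B[1,0],B[0,0])))
D=pickle.load(open("d0.pkl","rb"))
for n,k,x0,y0 in (("top",6,100,180),("side",6,220,320)):
    for q in [(0,0,0),(120,0,0),(120,105,0)]:
        u=proj(D[n],b0+B@np.array(q,float));print(n,q,((u-[x0,y0]+.5)*k).round(0))
E
```

```text
[[-0.1, 1.1], [0.9, -0.5], [-0.5, 0.1], [-0.4, -0.6], [0.3, 0.5], [-0.1, -1.1], [0.3, 1.2], [0.2, 0.1], [-0.3, -0.2], [-0.4, -0.1], [0.2, -0.4]]
[[ 0.507  0.768 -0.392]
 [-0.809  0.581  0.092]
 [ 0.298  0.27   0.915]] [446.88597419 343.51909792  10.71475311] tilt 23.726531309731474 head y 37.09575284510805 head x -57.93405580842887
top (0, 0, 0) [287. 457.]
top (120, 0, 0) [489. 317.]
top (120, 105, 0) [339. 127.]
side (0, 0, 0) [533. 484.]
side (120, 0, 0) [377.  93.]
side (120, 105, 0) [ 71. 204.]
```

```bash
python3 -c "
from h import *
print(go([624.5,-92.5,140],Rd(0)))"
```

```text
(array([ 57.7, -99.8, 407.2]), array([31.6,  0.1,  0. ]))
```

```bash
python3 -m crank '[[[0,-100,407],[31.6,0,0],1],[[0,-100,407],[31.6,0,0],1],[[0,-100,407],[31.6,0,0],1],[[0,-100,407],[31.6,0,0],1],[[0,-100,407],[31.6,0,0],1],[[0,-100,407],[31.6,0,0],1],[[0,-100,407],[31.6,0,0],1],[[0,-100,407],[31.6,0,0],1],[[57,-100,407],[31.6,0,0],1],[[57,-100,407],[31.6,0,0],1],[[57,-100,407],[31.6,0,0],1],[[57,-100,407],[31.6,0,0],1]]'; python3 -c "
from h import *
import pickle
W=manip.snapshot('wrist');pickle.dump(W,open('w15.pkl','wb'))
crop(W,'w15',180,80,380,310,3,1.5);print(go([624.5,-92.5,140],Rd(0)))"
```

```text
clock: 15.85
eef_pos: [624.4, -91.8, 141.6]
tcp_rot: [0.5, 0.5, 0.5, -0.5]
force: [-0.5, -0.1, -0.3]
gripper_width: 85.2
(array([ 2.2, -0.4,  1.1]), array([ 0. ,  0. , -0.1]))
```

View pics/w15.png

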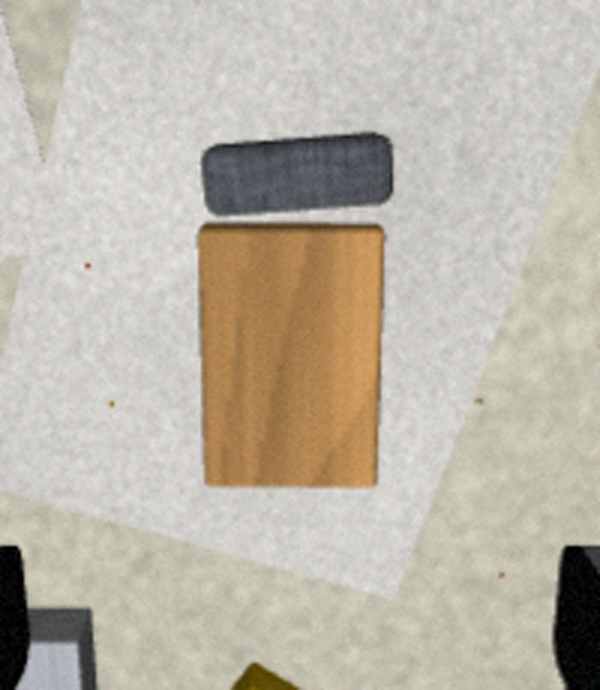

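```bash
python3 - <<'E'
from h import *
import pickle
W=pickle.load(open('w15.pkl','rb'))
p=np.array([plane(W,180+(u+.5)/3-.5,80+(v+.5)/3-.5,14)[:2] for u,v in [(198,230),(384,229),(378,487),(205,487)]])
e=np.roll(p,-1,0)-p;print(p.mean(0),np.linalg.norm(e,axis=1),np.degrees(np.arctan2(e[:,1],e[:,0])))
m=p.mean(0);print(go([m[0],m[1],3.5],Rd(0)))
E
```

```text
[624.35937959 -93.55887769] [54.96528895 82.6802374  55.78908347 82.38091385] [   0.33483587  -89.57240801 -179.97542196   89.85554462]
(array([138.7,  -0.8,   2.1]), array([ 0. ,  0. , -0.1]))
```

```bash
python3 -m crank '[[[50,-0.8,2],[0,0,0],1],[[100,-0.8,2],[0,0,0],1],[[128,-0.8,2],[0,0,0],1],[[138.5,-0.8,2],[0,0,0],1],[[138.5,-0.8,2],[0,0,0],1],[[138.5,-0.8,2],[0,0,0],0.45],[[138.5,-0.8,2],[0,0,0],0.45],[[138.5,-0.8,2],[0,0,0],0.45],[[138.5,-0.8,2],[0,0,0],0.45],[[138.5,-0.8,2],[0,0,0],0.45]]'; python3 -m crank '[[[-5,0,0],[0,0,0],0.45],[[-20,0,0],[0,0,0],0.45],[[-60,0,0],[0,0,0],0.45],[[-110,0,0],[0,0,0],0.45],[[-160,0,0],[0,0,0],0.45],[[-160,0,0],[0,0,0],0.45]]'; python3 -c "
from h import *
import pickle
W=manip.snapshot('wrist');pickle.dump(W,open('w16.pkl','wb'))
crop(W,'w16',130,80,430,420,2,1.5)
from bed import B,b0
Rt=np.stack([-B[:,2],B[:,1],B[:,0]],1)
print(tool()[0],go(b0+B@np.array([58,54,60]),Rt),go([540,300,170],Rd(34)))"
```

```text
clock: 16.9
eef_pos: [626.0, -93.5, 6.1]
tcp_rot: [0.502, 0.501, 0.499, -0.498]
force: [-0.9, 0.8, 7.1]
gripper_width: 53.2
clock: 17.5
eef_pos: [628.8, -95.1, 175.2]
tcp_rot: [0.504, 0.505, 0.495, -0.496]
force: [1.2, -1.1, -1.1]
gripper_width: 53.2
[627.36436155 -94.28820316 171.48401854] (array([  72.3, -134.1, -427.7]), array([-34.2, -12. ,  20. ])) (array([   0.4,  -87.3, -394.3]), array([-34. ,   0.2,  -0.8]))
```

View pics/w16.png

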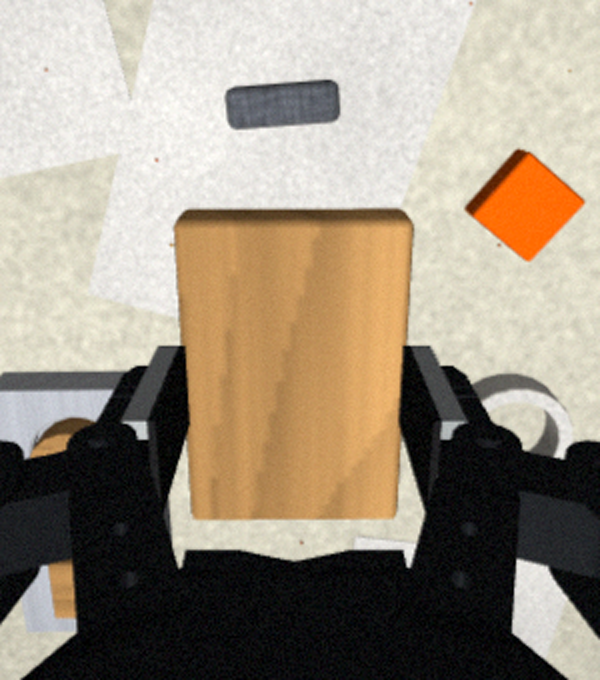

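```bash
python3 -m crank '[[[0,-100,-394],[-34,0,-0.8],0.45],[[0,-100,-394],[-34,0,-0.8],0.45],[[0,-100,-394],[-34,0,-0.8],0.45],[[0,-100,-394],[-34,0,-0.8],0.45],[[0,-100,-394],[-34,0,-0.8],0.45],[[0,-100,-394],[-34,0,-0.8],0.45],[[0,-100,-394],[-34,0,-0.8],0.45],[[0,-100,-394],[-34,0,-0.8],0.45],[[0,-100,-394],[-34,0,-0.8],0.45],[[0,-100,-394],[-34,0,-0.8],0.45],[[0,-100,-394],[-34,0,-0.8],0.45]]'; python3 -c "
from h import *
from bed import B,b0
Rt=np.stack([-B[:,2],B[:,1],B[:,0]],1)
print(tool()[0],go(b0+B@np.array([58,54,50]),Rt),b0+B@np.array([58,54,50]))"
```

```text
clock: 18.65
eef_pos: [527.6, 297.9, 169.9]
tcp_rot: [0.625, 0.331, 0.623, -0.334]
force: [-0.0, -1.3, -1.2]
gripper_width: 53.5
[527.61014386 297.93861531 169.91180057] (array([ 81.4,  -4.9, -45.5]), array([ -0.6, -17.2,  16.2])) [498.15757232 332.54240918  88.3725636 ]
```

```bash
python3 -m crank '[[[20,-5,-45],[-0.6,-17.2,16.2],0.45],[[40,-5,-45],[-0.6,-17.2,16.2],0.45],[[60,-5,-45],[-0.6,-17.2,16.2],0.45],[[81,-5,-45],[-0.6,-17.2,16.2],0.45],[[81,-5,-45],[-0.6,-17.2,16.2],0.45],[[81,-5,-45],[-0.6,-17.2,16.2],0.45]]'; python3 -c "
from h import *
from bed import B,b0
Rt=np.stack([-B[:,2],B[:,1],B[:,0]],1)
W=manip.snapshot('wrist')
cv2.imwrite('pics/w17.png',np.clip(W['color'][:,:,::-1]*1.5,0,255).astype('uint8'))
T=manip.snapshot('side');crop(T,'s17',210,250,350,390,4,1.5)
print(tool()[0],go(b0+B@np.array([58,54,50]),Rt),B.T@(tool()[0]-b0))"
```

```text
clock: 19.25
eef_pos: [499.6, 330.3, 89.4]
tcp_rot: [0.753, 0.359, 0.472, -0.287]
force: [0.5, -0.4, -1.0]
gripper_width: 52.9
[500.23614126 331.25874503  90.30590642] (array([ 0.8, -1.4, -2.7]), array([-0.2, -0. , -0. ])) [60.66781587 55.37361737 50.83784891]
```

View pics/w17.png

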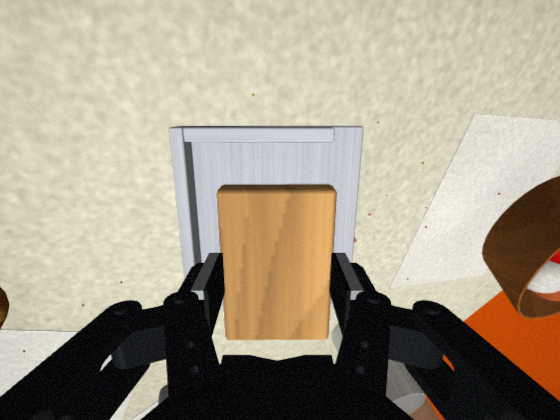

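View pics/s17.png

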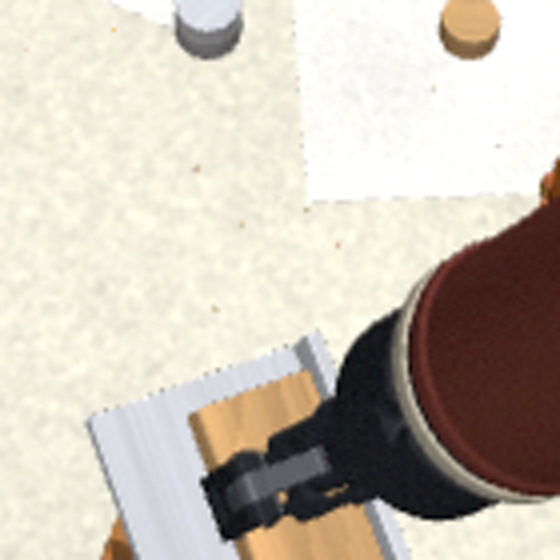

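```bash
python3 -m crank '[[[15,-1,-2],[0,0,0],0.45],[[30,-1,-2],[0,0,0],0.45],[[37,-1,-2],[0,0,0],0.45],[[39,-1,-2],[0,0,0],0.45],[[39,-1,-2],[0,0,0],0.45]]'; python3 -c "
from h import *
from bed import B,b0
W=manip.snapshot('wrist')
cv2.imwrite('pics/w18.png',np.clip(W['color'][:,:,::-1]*1.5,0,255).astype('uint8'))
T=manip.snapshot('side');crop(T,'s18',210,300,350,420,5,1.5)
print(B.T@(tool()[0]-b0),manip.sense()['force'])"
```

```text
clock: 19.85
eef_pos: [514.3, 328.6, 54.3]
tcp_rot: [0.753, 0.36, 0.471, -0.286]
force: [0.3, -0.4, -0.8]
gripper_width: 53.3
[58.73156376 54.99298896 12.44938793] [-0.40010824  1.15813411 -1.46764086]
```

View pics/w18.png

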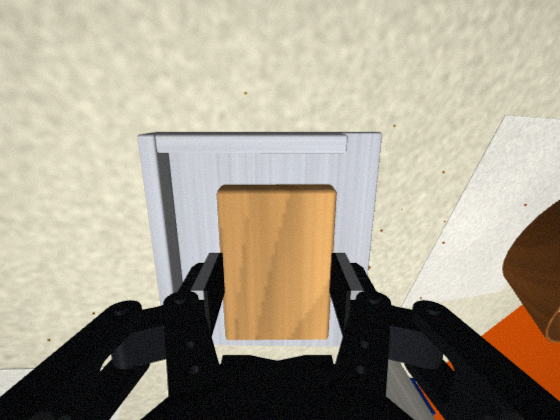

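View pics/s18.png

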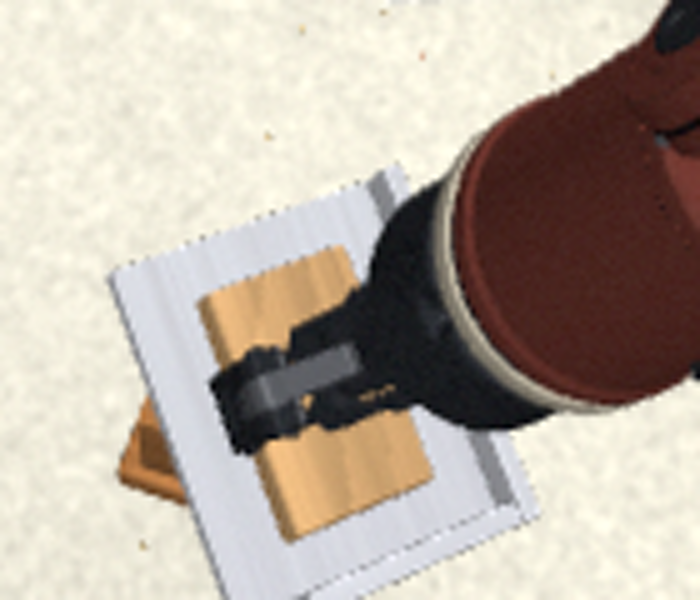

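```bash
python3 -m crank '[[[2,0,0],[0,0,0],0.45],[[4,0,0],[0,0,0],0.45],[[4,0,0],[0,0,0],0.45]]';python3 -m crank '[[[1.5,0,0],[0,0,0],0.45],[[1.5,0,0],[0,0,0],0.45]]';python3 -c "
from h import *
from bed import B,b0
print(B.T@(tool()[0]-b0),B.T@manip.sense()['force'])"
```

```text
clock: 20.25
eef_pos: [515.7, 329.2, 51.2]
tcp_rot: [0.753, 0.36, 0.471, -0.285]
force: [-1.5, -0.2, 1.6]
gripper_width: 53.4
clock: 20.45
eef_pos: [516.7, 330.8, 51.2]
tcp_rot: [0.753, 0.361, 0.471, -0.284]
force: [-5.9, 0.3, 11.4]
gripper_width: 53.5
[57.72004384 57.20246831  8.5367928 ] [ 0.1727789  -1.29474953 12.78533809]
```

```bash
python3 -m crank '[[[0,0,0],[0,0,0],0.75],[[0,0,0],[0,0,0],0.75],[[0,0,0],[0,0,0],0.75],[[-10,0,0],[0,0,0],0.75],[[-30,0,0],[0,0,0],0.75],[[-70,0,0],[0,0,0],0.75],[[-90,0,20],[0,0,0],0.9],[[-90,0,20],[0,0,0],0.9]]';python3 -c "
from h import *
import pickle
W=manip.snapshot('wrist');pickle.dump(W,open('w19.pkl','wb'))
cv2.imwrite('pics/w19.png',np.clip(W['color'][:,:,::-1]*1.5,0,255).astype('uint8'))
T=manip.snapshot('side');crop(T,'s19',210,300,350,420,5,1.5)"
```

```text
clock: 21.25
eef_pos: [492.7, 322.5, 143.5]
tcp_rot: [0.753, 0.364, 0.471, -0.283]
force: [-0.3, -0.2, 0.5]
gripper_width: 77.0
```

View pics/w19.png

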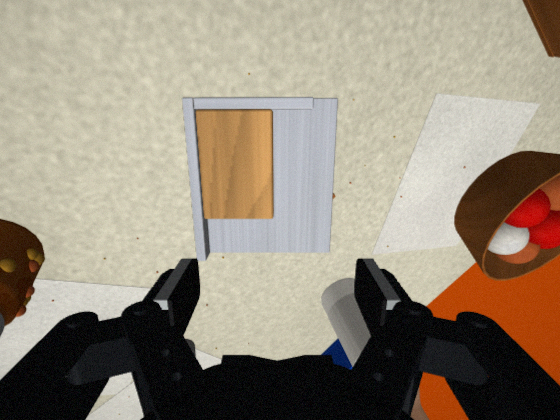

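View pics/s19.png

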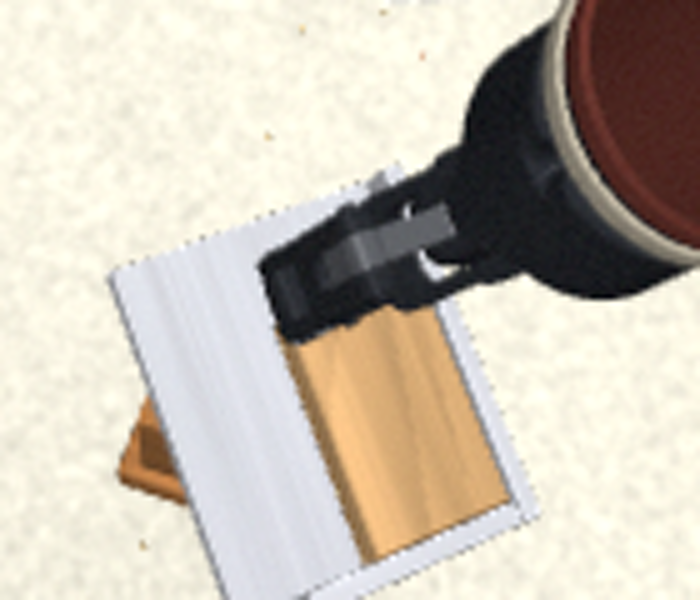

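```bash
python3 -m crank '[[[-45,0,0],[0,0,0],0.9],[[-90,0,0],[0,0,0],0.9],[[-90,0,0],[0,0,0],0.9],[[-90,0,0],[0,0,0],0.9]]';python3 -c "
from h import *
import pickle
W=manip.snapshot('wrist');pickle.dump(W,open('w20.pkl','wb'))
crop(W,'w20',170,60,360,260,4,1.6)
T=manip.snapshot('side');crop(T,'s20',170,90,350,420,2.4,1.5);crop(T,'s20b',280,115,340,185,9,1.5)
T=manip.snapshot('top');crop(T,'t20',100,130,420,310,2.4,1.5);crop(T,'t20b',335,205,415,255,9,1.5)"
```

```text
clock: 21.75
eef_pos: [455.4, 330.9, 222.5]
tcp_rot: [0.753, 0.362, 0.472, -0.283]
force: [-0.1, -0.1, -0.7]
gripper_width: 76.9
```

View pics/w20.png

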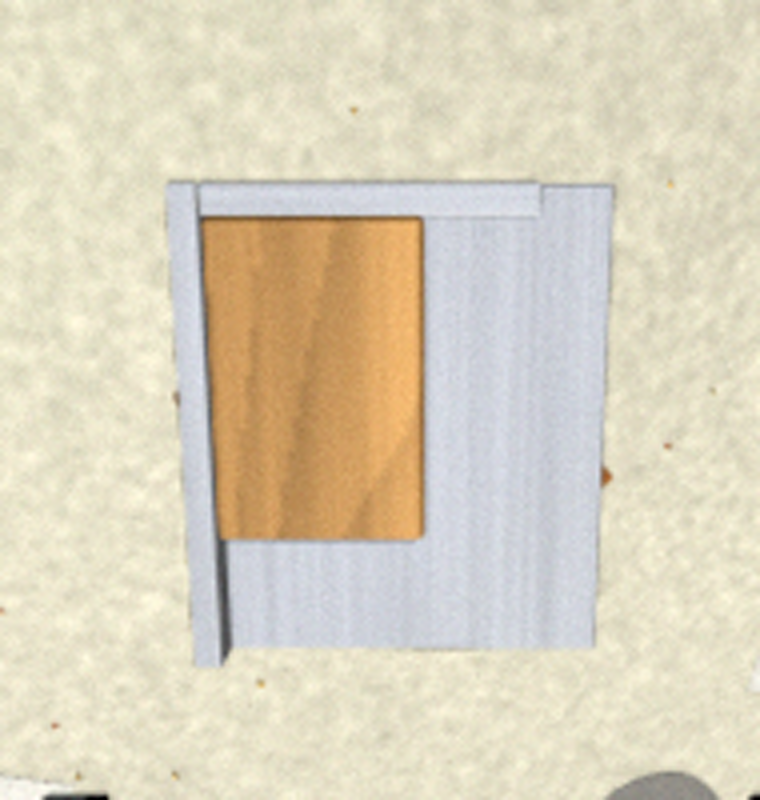

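View pics/s20.png

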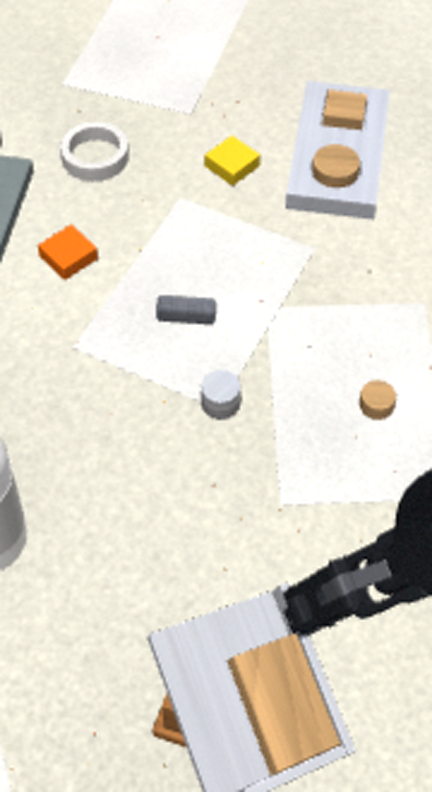

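View pics/s20b.png

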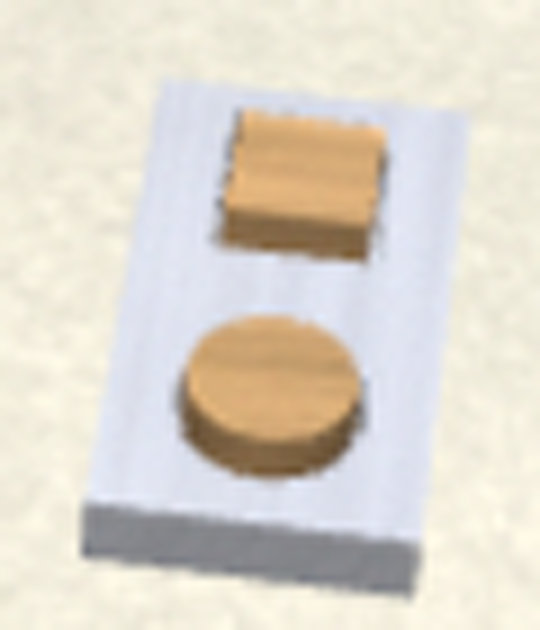

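View pics/t20.png

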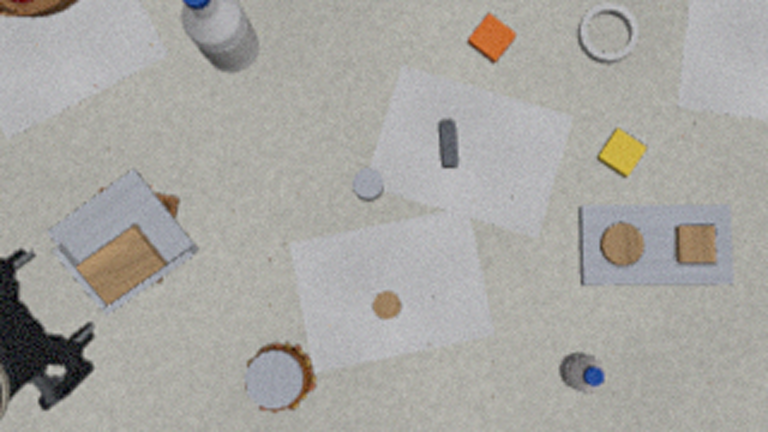

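```bash
python3 - <<'E'
from h import *
import pickle
W=pickle.load(open('w13.pkl','rb'))
c=W["color"].astype(int); m=((c[:,:,0]-c[:,:,2])>45)&(c[:,:,0]>95); m=m.astype('uint8')
m[:,:200]=0;m[:,340:]=0
for k in cv2.findContours(m,0,1)[0]:
    if cv2.contourArea(k)>300: print(cv2.boundingRect(k),cv2.minAreaRect(k))
x=lambda u,v:(180+(u+.5)/3.5-.5,100+(v+.5)/3.5-.5)
for z in (33,36,39):
    q=[plane(W,*x(*a),z)[:2] for a in [(251,502),(407,502),(403,636),(255,636)]]
    print(z,np.mean(q,0),[np.linalg.norm(q[i]-q[i-1]).round(1) for i in range(4)], plane(W,*x(329,268),z)[:2], np.linalg.norm(plane(W,*x(233,265),z)-plane(W,*x(424,265),z)))
E
```

```text
(252, 244, 44, 38) ((273.5, 262.5), (37.0, 43.0), 90.0)
(247, 151, 53, 52) ((273.0, 176.5), (51.0, 52.0), 90.0)
33 [ 507.99498075 -313.7645083 ] [np.float64(40.4), np.float64(41.5), np.float64(40.4), np.float64(41.1)] [ 508.24929587 -230.40813802] 47.38247621060746
36 [ 508.00879412 -312.1990371 ] [np.float64(39.9), np.float64(41.0), np.float64(40.0), np.float64(40.6)] [ 508.26016253 -229.80850323] 46.833463337857125
39 [ 508.02260749 -310.63356591] [np.float64(39.5), np.float64(40.5), np.float64(39.5), np.float64(40.1)] [ 508.2710292  -229.20886843] 46.28445046510684
```

```bash
python3 -c "
from h import *
print(go([508.3,-230.3,180],Rd(0)), go([480,150,222],Rd(0)))"
```

```text
(array([ 107.3, -293.9,  468.8]), array([ 33.9,  12. , -21. ])) (array([ 24.3, -84.5, 158.3]), array([ 33.9,  12. , -21. ]))
```

```bash
python3 - <<'E'
from h import *
S=manip.snapshot('side')
c9=lambda u,v:(280+(u+.5)/9-.5,115+(v+.5)/9-.5)
W=None
for n,p,pts in (("disc",(508.3,-230.4),[(274,378)]),("sq",(508.1,-314.1),[(240,112),(386,128),(372,222),(226,207)])):
    uv=np.mean([c9(*a) for a in pts],0)
    for z in (33,36,39): print(n,z,proj(S,[*p,z]).round(2),"seen",uv.round(2))
# block corners reference, top z=22 (x 463.5..553.5, y round seat +43 / -127)
for p in [(553.2,-187.3),(463.3,-187.3)]: print(proj(S,[*p,22]).round(2))
print(c9(85,505),c9(420,540))
E
```

```text
disc 33 [309.59 155.96] seen [310.   156.56]
disc 36 [309.68 155.09] seen [310.   156.56]
disc 39 [309.77 154.21] seen [310.   156.56]
sq 33 [313.24 132.59] seen [313.56 133.14]
sq 36 [313.33 131.71] seen [313.56 133.14]
sq 39 [313.42 130.82] seen [313.56 133.14]
[288.67 169.67]
[326.14 174.26]
(289.0, 170.66666666666666) (326.22222222222223, 174.55555555555554)
```

```bash
python3 -c "
from h import *
s=manip.sense();print(s['clock'],s['force'],abs(s['qvel']).max());print(manip.hand_in())"
```

```text
21.95 [ 0.5087621  -0.2481589  -0.20572032] 0.004082777347211802
the job is handed in; nothing more can be done
None
```

I seated the square blank and the larger round blank in their cavities, laid the back plate on the gluing rest, and handed in the job at about 22 s. The plate was released slightly up the slope and slid down into the low corner by itself.

- **Blanks:** The side and wrist views both put the blanks' tops at about 33 mm, which is fully home. Their centres came within about 1 mm of the cavity centres, and neither looked tilted.
- **Plate:** The last wrist and side pictures show it flush against both fences, but I checked that by eye and did not measure its pose.
- **Everything else:** By eye, the bystanders stood where they started. The robot was clear of everything, with no force on the tool.
- **Disagreements:** My measurement of the bed's lowest corner came out 10.7 mm above the table, against the stated 13 mm. The plate also touched the bed about 2.5 mm earlier than I had worked out, which agrees with that error. I lowered it in small steps by force, so this did no harm.

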